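# Mix a specimen tube and hold it in the turbidity reader

## Task

Take the yellow-capped specimen tube out of the dark blue rack, press it straight down on the mixer's rubber cup until the cup is fully down and keep it there for about a second, so the sediment is stirred up. Then, before it settles, lower the tube through the guide collar of the turbidity reader without touching the reader, until the lenses' light beam passes through the tube just above its rounded bottom end, and finish while still holding it there, upright, still and centred in the collar. Leave the red-capped and purple-capped tubes standing in the rack and do not disturb the oximeter.

Things in the scene. Friction and masses are not known exactly. Their poses are not given: they have to be found in the camera images.
- specimen_tube: the specimen tube with the yellow cap, upright in the dark blue rack at the start: 81 mm long over all, round body about 13 to 14 mm across with a rounded bottom, cap about 17 mm across. Origin at the centre of its bottom end, z along the tube up to the cap; grip it by the cap, about 75 mm above its bottom. About 10 to 17 g.
- red_tube: the same kind of tube with a red cap, standing in the rack; origin at the centre of its bottom end. To be left alone.
- purple_tube: the same kind of tube with a purple cap, standing in the rack; origin at the centre of its bottom end. To be left alone.
- rack: dark blue plastic tube rack (the pale blue one behind plays no part), fixed, 136 x 50 x 46 mm high; one row of five wells 15.4 mm across, 22 mm apart along its x axis, well floors 10 mm above the worktop. The three tubes stand in the two end wells and the middle one, in any order, and rise 45 mm above the rack. Origin: centre of its underside. Fingers closing along its y axis clear the neighbours.
- mixer: white round touch-start mixer, fixed, 106 mm across the foot, narrowing to a neck 66 mm high, with a black rubber cup on top. Origin at the centre of its underside; the cup's axis is the mixer's z axis.
- mixer_cup (a joint): downward travel of the mixer's sprung rubber cup: 0 up, 0.007 m fully down at its stop. It starts to move at about 1.5 N and needs about 5 N at the stop, then it is rigid.
- cup_seat (a point): centre of the shallow floor of the rubber cup, where the tube's bottom goes: 84 mm above the worktop with the cup up, moving down with the cup. The cup is 35 mm across, its inside 25 mm, its rim 5 mm above this point.
- reader: white turbidity reader, fixed, a C-shaped bench unit 150 mm deep x 92 mm wide, 104 mm high, with a grey head that overhangs towards its front (-x) and a display on top of the column behind the head. Origin under the collar's axis, 44 mm behind the front of the foot; +x points back to the column.
- collar_mouth (a point): centre of the top of the guide collar, a blue bush with a round upright hole 24 mm across through the grey head; 104 mm above the worktop, 2 mm proud of the head, which is 76 mm square. The hole ends 82 mm above the worktop; below it the gap is open down to the reader's foot, 22 mm above the worktop.
- beam (a point): point on the collar's axis, 34 mm below the collar's mouth, midway between the two facing lenses (44 mm apart) whose light beam crosses the gap. The tube's bottom end belongs about 10 mm below this point (44 mm below the mouth).
- oximeter: small blue and white finger oximeter, 34 x 58 x 30 mm, lying near the front edge. To be left alone.

How it is judged:
By the outcome, as a careful person would: the job done as asked, in the order asked, and still so for the second after the job is handed in, while the arm keeps its last pose, push and grip.
It also fails if it takes over 51 s, if anything falls off the work surface, if the arm or the gripper's body presses on something with over 40 N, if the wrist force passes 120 N, or if a joint passes its speed limit or range.

## Robot

A 6-joint arm with a two-finger parallel gripper is mounted at the origin on a cart in front of the work surface, level with it; the furniture and walls round the work are solid. World frame = base frame: x ahead of the robot, y to its left, z up, the work surface at z = 0. Lengths are in m, angles in rad, forces in N, time in s.
With the tool pointing down it reaches from about 0.3 to 1 m from the base axis. Payload 5.1 kg.
Tool frame: the origin (TCP) lies at the very end of the fingers, on their centre line; the grasp point (between the pads) lies 19 mm behind it; z points along the fingers, y is the line along which they close (so a half turn about z gives the same grasp; the last joint's range is limited). The gripper opens to 95 mm and grips with 3 to 60 N. Pads are 20 mm wide; open, the fingers measure 119 mm over their backs; the gripper's body (75 mm by 180 mm) begins 59 mm behind the grasp point.
Start: joints at [-1.191, 0.124, 1.65, -0, 1.367, -0.083], TCP at [0.29, -0.582, 0.191] pointing down, gripper open.
Joint ranges: [-2.61, 2.61], [-1.02, 2.33], [0.03, 2.71], [-1.35, 4.49], [0.32, 2.68], [-2.91, 2.91]. Speed limits (rad/s): [2.57, 2.57, 3.14, 3.14, 3.14, 3.14].

## Interface

Orientations are given as a rotation vector (axis times angle).
In Python, from plant import r, capture gives the robot as it stands. The module is installed in compiled form; this text tells all that it offers.
- The arm moves only by the shell command python3 -m pendant 'ROWS'. ROWS is JSON, a list of rows, each a list of 3 entries, a list of its own where there are three numbers: the opening, from 0 (shut) to 1 (fully open), then the shift along the tool's x, y, z in units of 30 mm (1.0 is 30 mm), then the turn about the tool's z in units of 6 degrees (1.0 is 6 degrees). In form: [[gripper, [x, y, z], twist], ...]. A call has 1 to 10 rows; each row is the pose to reach, as a shift and turn from the pose commanded when the call began, along the tool's axes at that moment; what a row does not reach only later rows make up. A row lasts 1/8 s, in which the tool goes at most 62.5 mm and 10.7 degrees, less where a joint would pass 70% of its speed; a pose out of reach is approached as far as the arm can. A call with a gripper value outside its range is refused whole. The fingers move at their own pace and stop on an object; the grip force is fixed at half the most. Time passes only in rows, so rows that repeat a pose let the fingers close. It gives the time, the measured TCP pose, the force, the opening and the grip force at its end, in the units of the state.
- r.get_state(): the state, without advancing time (a new reading comes with each control period).
- capture(name): name is "side" or "top"; returns a dict with "pixels" (480x640x3 uint8, red, green, blue), "fx", "fy", "cx", "cy" (pixels), "T" (4x4, takes a point from camera to world coordinates). Camera axes: x right, y down, z forward; pixel columns grow to the right and rows downward; lengths in m; the calibration is good to about 2 mm. A picture is of the moment at which its call begins. There is no depth.
- r.finish_job(): hands the job in; it is judged then, once.
The state is a dict: "time_s": time; "joint_positions": joint angles; "dq": joint speeds; "joint_efforts": joint torques, N m; "position": TCP position; "tcp_rot": TCP orientation; "wrist_force": force on the tool from outside, world axes, zero at the start; "moment": the same for the moment, N m; "gripper_width": opening from 0.0 (shut) to 1.0 (fully open); "finger_force": force on a finger pad.
Only numpy, scipy, OpenCV 4.12 (cv2) and the standard library are available. Lean on these libraries where they do the work, as an engineer would, in place of code of your own. Each camera call takes 0.05 s, during which the arm holds its last target. There are 200 camera calls.

## Working session

There is one attempt and no reset: what is moved stays moved. The work goes in short steps, Python scripts to look and compute and a shell command to move; the robot and the scene stay as the last step left them, time stands still between calls to the robot, and variables do not carry over. Pictures are saved under pics/ and viewed, at most 10 in all, crops included, and the job is handed in when it is done.

```bash
mkdir -p pics; python3 - <<'E'
from plant import r,capture
import cv2,numpy as np
np.set_printoptions(precision=4,suppress=True)
for n in("side","top"):
    c=capture(n); cv2.imwrite(f"pics/{n}0.png",c["pixels"][:,:,::-1]); print(n,c["fx"],c["fy"],c["cx"],c["cy"]);print(np.array(c["T"]))
s=r.get_state();print(s)
E
```

```text
side 531.0229565006213 531.0229565006213 319.4993239384602 241.57664901485492
[[ 0.995  -0.0528  0.085   0.3592]
 [-0.1    -0.5373  0.8375 -0.96  ]
 [ 0.0014 -0.8418 -0.5398  0.6603]
 [ 0.      0.      0.      1.    ]]
top 532.2938588550034 532.2938588550034 308.21953231030966 237.01716535327915
[[-0.0025 -0.9965  0.0831  0.4054]
 [-0.9998  0.0009 -0.0184 -0.041 ]
 [ 0.0183 -0.0831 -0.9964  1.0244]
 [ 0.      0.      0.      1.    ]]
{'time_s': 0.1, 'joint_positions': array([-1.1906,  0.1244,  1.6515, -0.    ,  1.3675, -0.0826]), 'dq': array([ 0.0008, -0.0011, -0.0046,  0.0013, -0.0006,  0.0005]), 'joint_efforts': array([  0.0004, -41.888 , -36.1097,   0.0777,   0.0462,  -0.0001]), 'position': array([ 0.29  , -0.5811,  0.1895]), 'tcp_rot': array([-3.0561, -0.7201,  0.0004]), 'wrist_force': array([0.3637, 0.3041, 0.1532]), 'moment': array([ 0.0023, -0.0122,  0.0064]), 'finger_force': 0.0, 'gripper_width': 1.0034328094392937}
```

View pics/side0.png

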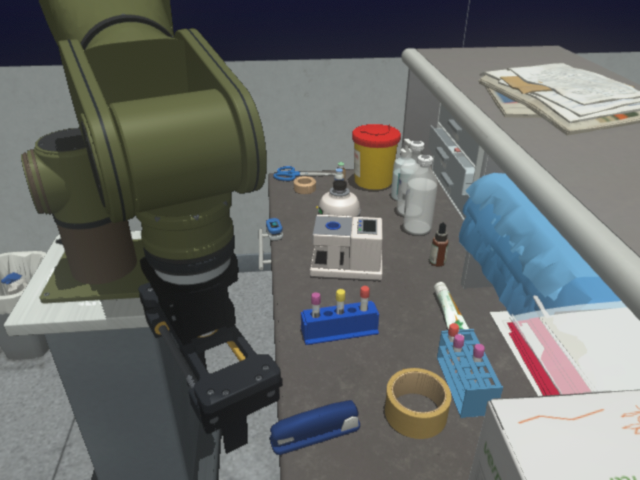

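View pics/top0.png

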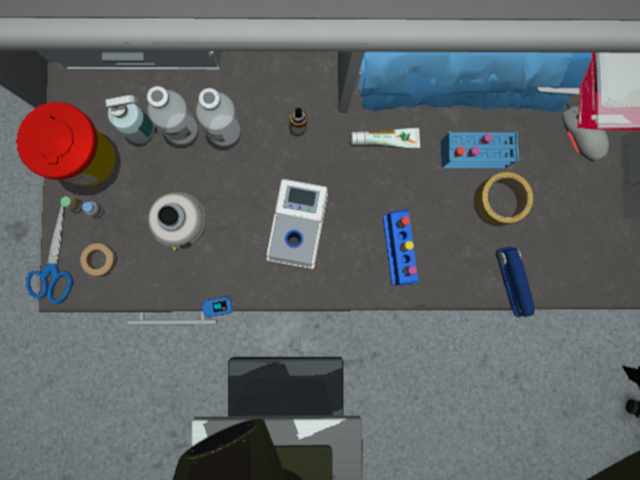

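The side view shows the dark blue rack at about (340,322), with the purple, yellow and red caps at (316,298), (340,294) and (365,291). Behind it are the reader (347,245) and the mixer (340,195). In the top view the caps are at (411,270), (408,245) and (405,221), the collar at (293,239) and the mixer cup at (170,216). The oximeter is at (217,306).

```bash
cat > h.py <<'E'
import numpy as np,cv2
from plant import r,capture
np.set_printoptions(precision=4,suppress=True)
def ray(c,u,v):
    T=np.array(c["T"]);d=T[:3,:3]@[(u-c["cx"])/c["fx"],(v-c["cy"])/c["fy"],1];return T[:3,3],d/np.linalg.norm(d)
def plane(c,u,v,z):
    o,d=ray(c,u,v);return o+d*(z-o[2])/d[2]
def tri(rs):
    A=0;b=0
    for o,d in rs:
        P=np.eye(3)-np.outer(d,d);A=A+P;b=b+P@o
    x=np.linalg.solve(A,b);return x,[np.linalg.norm(np.cross(x-o,d)) for o,d in rs]
def blob(c,box,lo,hi):
    x0,y0,x1,y1=box;h=cv2.cvtColor(np.ascontiguousarray(c["pixels"][y0:y1,x0:x1]),cv2.COLOR_RGB2HSV)
    m=cv2.inRange(h,np.array(lo),np.array(hi));n,l,s,ce=cv2.connectedComponentsWithStats(m)
    i=1+np.argmax(s[1:,4]);return ce[i]+[x0,y0],s[i]+[x0,y0,0,0,0]
E
python3 - <<'E'
from h import *
S=capture("side");T=capture("top")
yl=((20,120,100),(35,255,255));rd=((0,130,80),(8,255,255));pu=((135,60,60),(175,255,255))
for n,bs,bt,k in(("yel",(325,280,355,312),(395,230,425,260),yl),("red",(352,278,382,312),(393,208,423,236),rd),("pur",(304,285,330,315),(397,255,425,285),pu)):
    a,sa=blob(S,bs,*k);b,sb=blob(T,bt,*k)
    print(n,a,sa,b,sb,tri([ray(S,*a),ray(T,*b)]),plane(T,*b,.086))
bl=((100,120,60),(130,255,255))
b,sb=blob(T,(275,222,312,256),*bl);print("collar",b,sb,plane(T,*b,.104))
a,sa=blob(S,(318,215,352,236),*bl);print("collarS",a,sa,tri([ray(S,*a),ray(T,*b)]),plane(S,*a,.104))
dk=((0,0,0),(180,255,70))
b,sb=blob(T,(150,195,195,240),*dk);print("cup",b,sb,plane(T,*b,.087))
a,sa=blob(S,(325,172,356,200),*dk);print("cupS",a,sa,tri([ray(S,*a),ray(T,*b)]))
t=cv2.resize(T["pixels"][185:280,140:330,::-1],None,fx=4,fy=4,interpolation=2);s=cv2.resize(S["pixels"][165:315,280:400,::-1],None,fx=4,fy=4,interpolation=2)
cv2.imwrite("pics/t1.png",t);cv2.imwrite("pics/s1.png",s)
from scipy.spatial.transform import Rotation as R
print(R.from_rotvec(r.get_state()["tcp_rot"]).as_matrix())
E
```

```text
yel [340.4302 294.6163] [337 289   8  12  86] [408.6607 244.6429] [405 241   9   8  56] (array([ 0.4698, -0.2373,  0.0821]), [np.float64(0.0003970665476836694), np.float64(0.0003970665476836131)]) [ 0.47   -0.2365  0.086 ]
red [364.7703 290.9595] [361 286   8  11  74] [404.566 220.434] [400 217  10   8  53] (array([ 0.5136, -0.2308,  0.0818]), [np.float64(3.3163504782547576e-05), np.float64(3.316350478251613e-05)]) [ 0.5132 -0.23    0.086 ]
pur [315.8598 298.0467] [311 292  10  13 107] [411.7838 269.4459] [407 266  11   8  74] (array([ 0.426 , -0.2421,  0.0818]), [np.float64(0.00011499514568148824), np.float64(0.00011499514568154718)]) [ 0.426  -0.2413  0.086 ]
collar [293.7177 238.0323] [285 230  18  17 124] [ 0.4805 -0.0329  0.104 ]
collarS [332.619 225.131] [326 222  14   7  84] (array([ 0.4805, -0.0329,  0.101 ]), [np.float64(0.0002117815116013425), np.float64(0.0002117815116014206)]) [ 0.4796 -0.0378  0.104 ]
cup [167.9693 215.273 ] [158 206  21  19 293] [0.5224 0.1891 0.087 ]
cupS [339.2344 184.9531] [333 180  14  11 128] (array([0.5237, 0.1911, 0.0789]), [np.float64(0.0003334089261255513), np.float64(0.0003334089261257384)])
[[ 0.8948  0.4465 -0.0005]
 [ 0.4465 -0.8948  0.0012]
 [ 0.0001 -0.0013 -1.    ]]
```

View pics/t1.png

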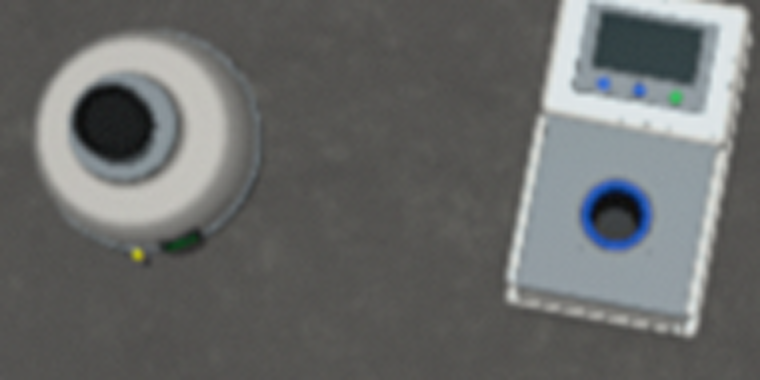

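View pics/s1.png

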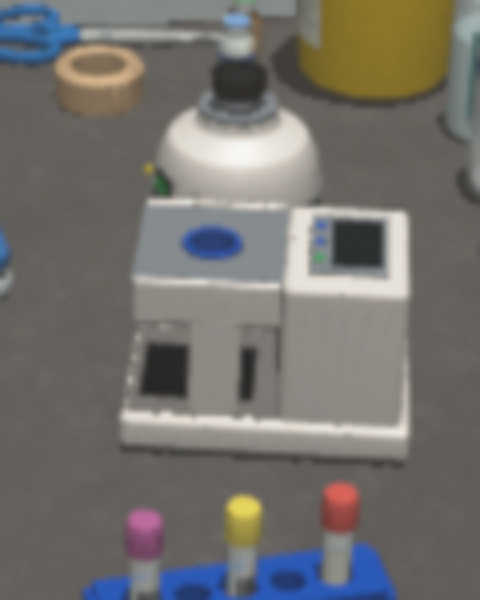

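```bash
python3 -m pendant '[[0.6,[10.51,-7.63,1.0],3.2],[0.6,[10.51,-7.63,1.0],3.2],[0.6,[10.51,-7.63,1.0],3.2],[0.6,[10.51,-7.63,1.0],3.2],[0.6,[10.51,-7.63,1.0],3.2],[0.6,[10.51,-7.63,1.0],3.2],[0.6,[10.51,-7.63,1.0],3.2],[0.6,[10.51,-7.63,1.0],3.2],[0.6,[10.51,-7.63,1.0],3.2],[0.6,[10.51,-7.63,1.0],3.2]]'
python3 - <<'E'
from h import *
from scipy.spatial.transform import Rotation as R
s=r.get_state();M=R.from_rotvec(s["tcp_rot"]).as_matrix();print(s["position"],M,s["dq"],(M.T@(np.array([.4698,-.2369,.066])-s["position"]))/.03)
S=capture("side");cv2.imwrite("pics/s2.png",cv2.resize(S["pixels"][130:360,200:450,::-1],None,fx=2.4,fy=2.4,interpolation=2))
# collar outer contour fit in top view
T=capture("top")
for nm,c,(x0,y0,x1,y1) in(("top",T,(275,222,312,256)),):
    im=cv2.resize(np.ascontiguousarray(c["pixels"][y0:y1,x0:x1]),None,fx=8,fy=8,interpolation=cv2.INTER_CUBIC)
    m=cv2.inRange(cv2.cvtColor(im,cv2.COLOR_RGB2HSV),(100,120,60),(130,255,255))
    k=max(cv2.findContours(m,cv2.RETR_EXTERNAL,cv2.CHAIN_APPROX_NONE)[0],key=cv2.contourArea)
    e=cv2.fitEllipse(k);u=np.array(e[0])/8+[x0,y0]-.4375;print(e[1],u,plane(c,*u,.104))
E
```

```text
time_s: 1.45
position: [0.4696, -0.2375, 0.1608]
tcp_rot: [3.135, 0.197, 0.0]
wrist_force: [0.4, -1.0, -0.3]
gripper_width: 0.598
finger_force: 0.0
[ 0.4696 -0.2375  0.1608] [[ 0.9921  0.1251  0.0001]
 [ 0.1251 -0.9921 -0.0003]
 [ 0.      0.0003 -1.    ]] [ 0.0028 -0.0002  0.0021  0.0016 -0.0031  0.0025] [ 0.0075 -0.0191  3.1606]
(137.38446044921875, 138.04078674316406) [293.569  238.3073] [ 0.48   -0.0326  0.104 ]
```

View pics/s2.png

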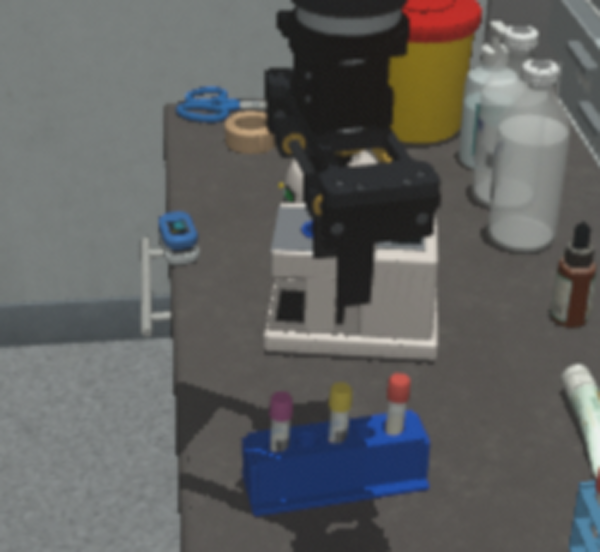

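The crop shows the gripper above the rack in line with the yellow cap (341,395), and clear of the red and purple tubes. I'll go down and close.

```bash
python3 -m pendant '[[0.6,[0,0,1.5],0],[0.6,[0,0,2.5],0],[0.6,[0,0,3.15],0],[0.6,[0,0,3.15],0],[0.1,[0,0,3.15],0],[0.1,[0,0,3.15],0],[0.1,[0,0,3.15],0],[0.1,[0,0,3.15],0],[0.1,[0,0,3.15],0],[0.1,[0,0,3.15],0]]'
```

```text
time_s: 2.8
position: [0.4701, -0.236, 0.0662]
tcp_rot: [-3.135, -0.201, 0.0]
wrist_force: [0.4, -0.1, 0.2]
gripper_width: 0.106
finger_force: 0.1
```

```bash
python3 - <<'E'
from h import *
s=r.get_state();print(s["gripper_width"],s["finger_force"])
S=capture("side");T=capture("top")
a=cv2.resize(S["pixels"][200:350,260:420,::-1],None,fx=2.4,fy=2.4,interpolation=2);b=cv2.resize(T["pixels"][170:320,350:500,::-1],(360,360),interpolation=2)
cv2.imwrite("pics/s3.png",np.hstack([a,b]))
E
```

```text
0.10617915027786583 0.08429083091158418
```

View pics/s3.png

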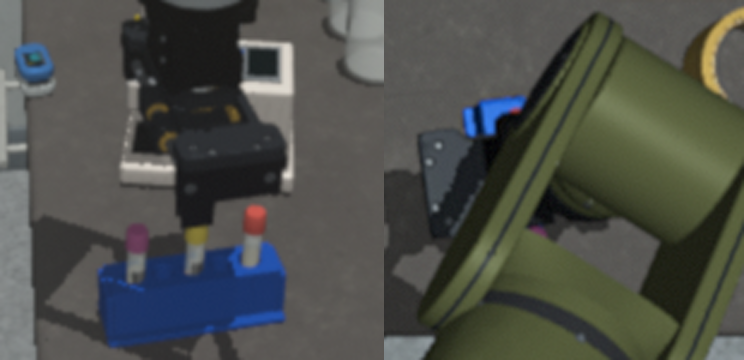

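The yellow cap is between the fingers (196,235 in the left crop) and still upright. The grip force is about 0, so the opening target of 0.1 simply isn't tight. I'll close fully.

```bash
python3 -m pendant '[[0.0,[0,0,0],0],[0.0,[0,0,0],0],[0.0,[0,0,0],0],[0.0,[0,0,0],0]]'
```

```text
time_s: 3.4
position: [0.4702, -0.2361, 0.0662]
tcp_rot: [3.135, 0.2, 0.0]
wrist_force: [-0.0, 0.2, 1.1]
gripper_width: 0.008
finger_force: 0.6
```

```bash
python3 - <<'E'
from h import *
S=capture("side");T=np.array(S["T"])
def pr(p):
    q=T[:3,:3].T@(np.array(p)-T[:3,3]);return q[0]/q[2]*S["fx"]+S["cx"],q[1]/q[2]*S["fy"]+S["cy"]
print("start",pr((.29,-.582,.191)),"s2 tips",pr((.4696,-.2375-.028,.1608)),pr((.4696,-.2375+.028,.1608)),"now",pr((.4702,-.236,.0662)),pr((.4702,-.245,.0662)))
print(blob(S,(320,270,365,320),(20,80,50),(38,255,255)))
cv2.imwrite("pics/s4.png",cv2.resize(S["pixels"][230:340,285:395,::-1],(590,590),interpolation=2))
E
```

```text
start (np.float64(218.43473715588436), np.float64(425.72568405062316)) s2 tips (np.float64(343.9561733895603), np.float64(267.18446024874316)) (np.float64(339.41473682214604), np.float64(248.25816639098835)) now (np.float64(340.5650204063208), np.float64(301.258800452231)) (np.float64(341.2505751057292), np.float64(304.50695026729744))
(array([341.9082, 297.102 ]), array([337, 292,  10,  11,  98]))
```

View pics/s4.png

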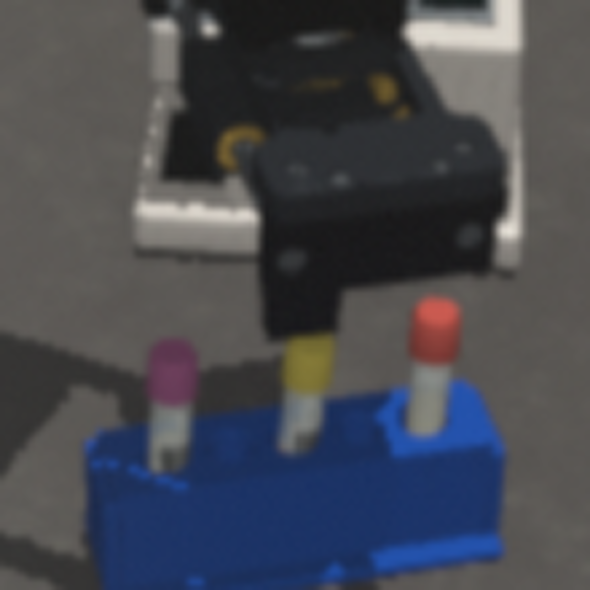

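The crop shows the finger tips' lower edge at about row 335 (side pixel row 292), just over the top of the yellow cap (308,365). All three tubes are upright. The fingers closed above the cap, so the tips look higher than the reported TCP. I'll check that by casting rays through the tip edges I've seen.

```bash
python3 - <<'E'
from h import *
S=capture("side")
for n,u,v,p in(("closed",341.3,292.5,(.4702,-.248)),("s3",341.9,295,(.4702,-.253)),("s2",347.5,257,(.47,-.278))):
    o,d=ray(S,u,v);q=o+d*(p[1]-o[1])/d[1];print(n,q)
im=cv2.imread("pics/side0.png")[380:480,180:300];cv2.imwrite("pics/s5.png",cv2.resize(im,None,fx=5,fy=5,interpolation=2))
T=np.array(S["T"])
for k in(.0475,.0595,-.0475):
    p=np.array([.29,-.5811,.1895])+k*np.array([.4465,-.8948,0]);q=T[:3,:3].T@(p-T[:3,3]);print(k,((q[:2]/q[2]*S["fx"]+[S["cx"],S["cy"]])-[180,380])*5)
E
```

```text
closed [ 0.4692 -0.248   0.0952]
s3 [ 0.4696 -0.253   0.0937]
s2 [ 0.4727 -0.278   0.1891]
0.0475 [287.6668 396.7208]
0.0595 [313.4795 442.3176]
-0.0475 [109.2671  81.5874]
```

View pics/s5.png

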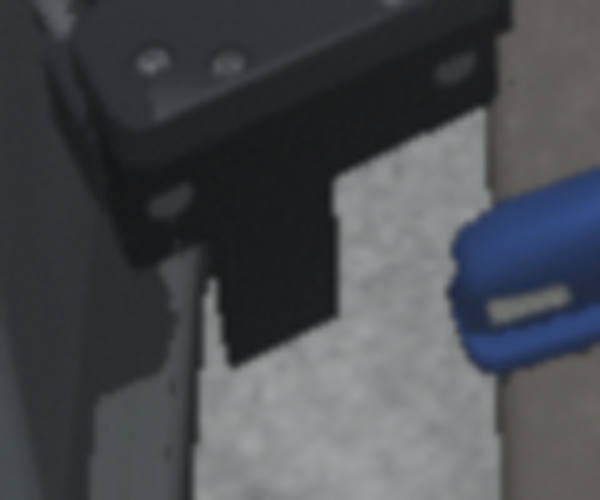

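The finger tips come out about 20–28 mm above the reported TCP in all three pictures (in this crop the tip edge is at (285,342), against about (313,442) predicted). I'll open, go 25 mm lower and grip again.

```bash
python3 -m pendant '[[0.6,[0,0,0],0],[0.6,[0,0,0],0],[0.6,[0,0,0],0],[0.6,[0,0,0],0],[0.6,[0,0,0.4],0],[0.6,[0,0,0.8],0],[0.6,[0,0,0.8],0]]' ; python3 - <<'E'
from h import *
S=capture("side");print(blob(S,(320,270,365,320),(20,120,100),(35,255,255)))
E
```

```text
time_s: 4.38
position: [0.4687, -0.2352, 0.04]
tcp_rot: [-3.133, -0.2, 0.005]
wrist_force: [-0.0, -0.5, -0.3]
gripper_width: 0.592
finger_force: 0.0
(array([330., 281.]), array([330, 279,   1,   5,   5]))
```

```bash
python3 -m pendant '[[0.0,[0,0,0],0],[0.0,[0,0,0],0],[0.0,[0,0,0],0],[0.0,[0,0,0],0],[0.0,[0,0,0],0],[0.0,[0,0,0],0]]'
```

```text
time_s: 5.18
position: [0.4702, -0.2361, 0.0422]
tcp_rot: [3.135, 0.2, 0.0]
wrist_force: [0.1, 0.5, 0.4]
gripper_width: 0.168
finger_force: 30.0
```

Gripped at 30 N, with the opening matching the cap. The tube bottom is therefore 32 mm below the reported TCP. I'll lift straight up and then measure it.

```bash
python3 -m pendant '[[0,[0,0,-1],0],[0,[0,0,-2],0],[0,[0,0,-3.5],0],[0,[0,0,-4.5],0],[0,[0,0,-4.5],0],[0,[0,0,-4.5],0]]'; python3 - <<'E'
from h import *
from scipy.spatial.transform import Rotation as R
s=r.get_state();M=R.from_rotvec(s["tcp_rot"]).as_matrix();p=s["position"];print(p)
S=capture("side");cv2.imwrite("pics/s6.png",cv2.resize(S["pixels"][180:350,270:440,::-1],(595,595),interpolation=2))
T=np.array(S["T"])
for z in(.0322,.01,-.01):
    q=T[:3,:3].T@(p-[0,0,z]-T[:3,3]);print(((q[:2]/q[2]*S["fx"]+[S["cx"],S["cy"]])-[270,180])*3.5)
print(M.T@(np.array([.523,.190,p[2]])-p)/.03, M.T@(np.array([.480,-.0335,p[2]])-p)/.03)
E
```

```text
time_s: 5.92
position: [0.4694, -0.2356, 0.1757]
tcp_rot: [-3.134, -0.2, 0.003]
wrist_force: [-0.4, -0.4, -1.5]
gripper_width: 0.162
finger_force: 30.0
[ 0.4694 -0.2356  0.1757]
[248.9834 298.5828]
[250.0777 260.3779]
[251.0893 225.0601]
[  3.5776 -13.8447   0.0123] [ 1.2071 -6.6379  0.0067]
```

View pics/s6.png

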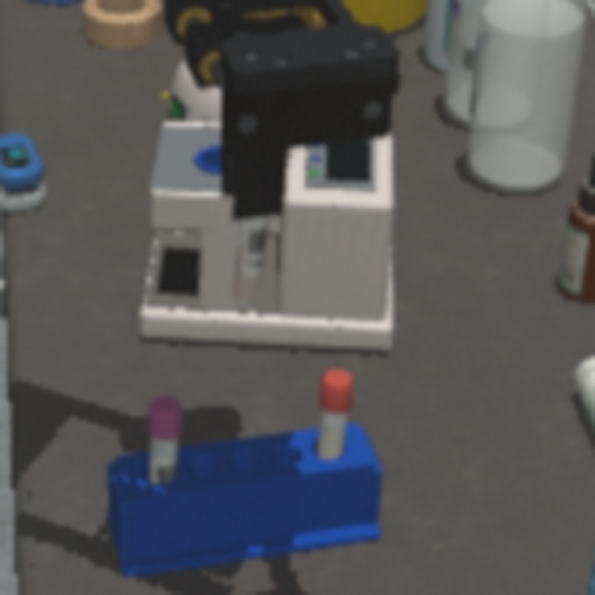

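The crop shows the tube hanging upright under the fingers, its bottom at about (249,299) where predicted. The red and purple tubes stand in the rack undisturbed. Next I move over the mixer.

```bash
python3 -m pendant '[[0,[0.4,-1.4,0],0],[0,[0.9,-3.3,0],0],[0,[1.35,-5.2,0],0],[0,[1.8,-7.1,0],0],[0,[2.3,-9,0],0],[0,[2.8,-10.9,0],0],[0,[3.25,-12.6,0],0],[0,[3.58,-13.84,0],0],[0,[3.58,-13.84,0],0],[0,[3.58,-13.84,0],0]]'; python3 - <<'E'
from h import *
s=r.get_state();p=s["position"];print(p)
S=capture("side");cv2.imwrite("pics/s7.png",S["pixels"][:,:,::-1])
T=capture("top");cv2.imwrite("pics/t7.png",T["pixels"][:,:,::-1])
M=np.array(S["T"])
for q in(p-[0,0,.0322],(.523,.19,.089),(.523,.19-.0175,.089),(.523,.19,.066)):
    q=M[:3,:3].T@(q-M[:3,3]);print(q[:2]/q[2]*S["fx"]+[S["cx"],S["cy"]])
g=S["pixels"].astype(int).max(2)
for v in range(144,206,2): print(v,' '.join(f"{x:3d}" for x in g[v,322:362]))
E
```

```text
time_s: 7.22
position: [0.5229, 0.1888, 0.1755]
tcp_rot: [3.134, 0.2, -0.004]
wrist_force: [0.1, 0.7, -0.2]
gripper_width: 0.166
finger_force: 30.0
[0.5229 0.1888 0.1755]
[339.4774 160.9053]
[338.958  181.4319]
[339.9139 184.667 ]
[338.7585 189.9287]
144 115 114 114 113 114 114 113 113 113 114 114 113 114 113 113 110 103 107 103  98  96 106 111 112 113 113 113 113 112 113 112 106  92  90  92  93  93  93  95  96
146 114 114 113 113 112 113 114 114 114 115 114 114 113 113 106  88  93  94  77  67  75 102 111 112 112 112 114 113 113 112 112 105  92  89  92  96  98 101 102 104
148 113 113 112 111 111 112 113 114 114 115 114 114 113 112 104  86  93  89  75  66  75 104 111 112 112 112 112 112 113 112 111 105  88  86  91  94  98 100 103 106
150 112 113 113 113 113 113 113 114 114 113 113 112 112 112 107  98 106 104 102  91  83 104 113 113 112 112 111 112 112 112 112 107  93  89  92  93  97 100 102 106
152 113 111 113 113 113 113 112 112 113 112 112 112 113 113 109 105 112 109 104  89  84 106 113 113 112 113 113 112 112 112 111 104  92  93  97 101 102 102 103 105
154 113 113 113 112 113 112 1
[... 3534 characters left out ...]
 183 184 181 177 160 121  91  84  83  82  81
198  92 100 102 103 104 105 106 107 110 111 113 115 115 118 120 121 122 122 122 121 120 120 118 115 115 112 111 117 142 172 186 187 187 182 161 118  89  83  82  81
200  97 103 105 107 109 109 109 111 112 112 113 115 116 118 118 120 122 122 122 121 120 119 117 116 115 115 113 112 111 119 147 181 188 181 165 137 105  86  83  83
202  98 102 106 109 110 111 112 113 114 114 115 115 116 117 117 117 118 118 119 118 117 117 117 116 116 114 115 113 112 112 118 144 170 167 153 139 122  98  84  80
204 100 103 106 109 110 113 113 115 116 116 116 116 117 118 118 118 118 118 118 118 117 117 117 117 117 116 116 119 127 128 125 132 150 151 145 136 122 101  85  82
```

The numbers from the side view put the cup at columns 332–346 (centre about 339.3) and rows 180–190. The tube spans columns 336–343 (centre about 339.7) and its bottom is at row 160, so it is aligned with the cup. Going down to just above the seat.

```bash
python3 -m pendant '[[0,[0,0,0.7],0],[0,[0,0,1.3],0],[0,[0,0,1.7],0],[0,[0,0,1.9],0],[0,[0,0,1.9],0]]'; python3 - <<'E'
from h import *
S=capture("side");g=S["pixels"].astype(int).max(2)
for v in range(166,194,2): print(v,' '.join(f"{x:3d}" for x in g[v,328:352]))
T=capture("top")["pixels"].astype(int).max(2)
for v in range(196,236,3): print(v,' '.join(f"{x:3d}" for x in T[v,150:196:2]))
E
```

```text
time_s: 7.95
position: [0.5235, 0.1894, 0.1196]
tcp_rot: [3.135, 0.2, -0.001]
wrist_force: [-0.1, 0.1, -0.6]
gripper_width: 0.168
finger_force: 30.0
166 113 112 112 113 112 112 113 111 104  88 107 110 105  98  92  98 110 113 113 114 114 114 114 113
168 113 113 113 113 112 113 112 115 120 106 108  90  74  65  68  80  89 100 104 104 105 105 106 105
170  82  82  84  88  90  90  90 103 131 124 110  88  75  67  78  96  96  85  79  77  76  76  79  79
172  97  97  93  90  93  93  92  89  89 102 112 106 103  94  90  93  92  87  83  82  82  82  82  82
174 118 107  99  96 102 115 122 126 114 108 113 108 100  97 109 107  94  86  83  83  83  83  83  77
176  77  76  75  75  75  79  90 108 109 109 115 118 116 117 127 115  92  83  83  83  82  77  63  54
178  82  82  81  81  82  79  80  87  92 105 111 112 107  99  94  81  79  82  83  77  63  54  51  51
180  83  83  83  82  82  74  59  57  78 102 111 110  97  64  52  53  59  73  78  73  56  49  49  49
182  83  83  84  80  69  48  36  40  60  85  96  91  69  43  35  34  34  40  56  71  62  51  48  49
184  82  82  82  82  72  47  34  34  35  39  46  42
[... 1092 characters left out ...]
  60  71  74  74  77  76  76
217  36  35  35  32  34  30  31  63  68  65  60  59  60  58  54  54  71  75  59  54  53  60  37
220  32  34  36  37  33  33  32  36  79  43  27  20  15  47  78  81  77  85 111 122 121 122 121
223  35  35  35  34  23  24  24  26  24  22  23  32  61  79  81  80  79 101 119 121 119 121 117
226  36  35  33  36  91 103  82  82  82  80  81  83  83  82  77  85 101 118 121 119 120 120 111
229  32  34  35  30  82 123 117 100  87  81  83  79  84  87 102 113 120 120 120 122 121 114 101
232  36  34  33  33  60 120 122 121 121 120 118 118 118 121 122 121 123 122 120 121 114 101  94
235  34  36  34  35  49 119 122 121 121 121 122 121 122 123 122 121 122 121 118 109  99  95  91
```

```bash
python3 -m pendant '[[0,[0,0,0.2],0],[0,[0,0,0.36],0],[0,[0,0,0.36],0],[0,[0,0,0.36],0]]'
```

```text
time_s: 8.55
position: [0.5244, 0.1897, 0.1102]
tcp_rot: [-3.135, -0.2, -0.003]
wrist_force: [0.5, -0.2, 2.9]
gripper_width: 0.168
finger_force: 30.0
```

```bash
python3 -m pendant '[[0,[0,0,0.1],0],[0,[0,0,0.1],0],[0,[0,0,0.1],0]]'
```

```text
time_s: 8.93
position: [0.525, 0.1898, 0.1081]
tcp_rot: [-3.135, -0.2, -0.005]
wrist_force: [-0.1, 0.1, 7.1]
gripper_width: 0.169
finger_force: 30.0
```

```bash
python3 -m pendant '[[0,[0,0,0.08],0],[0,[0,0,0.08],0],[0,[0,0,0.08],0],[0,[0,0,0.08],0],[0,[0,0,0.08],0],[0,[0,0,0.08],0],[0,[0,0,0.08],0],[0,[0,0,0.08],0]]'; python3 - <<'E'
from h import *
s=r.get_state();p=s["position"];S=capture("side");g=S["pixels"].astype(int).max(2)
print(p,s["wrist_force"],s["moment"])
for v in range(174,194,2): print(v,' '.join(f"{x:3d}" for x in g[v,328:352]))
E
```

```text
time_s: 9.93
position: [0.5261, 0.1899, 0.1078]
tcp_rot: [-3.134, -0.2, -0.009]
wrist_force: [-1.1, -0.1, 14.1]
gripper_width: 0.168
finger_force: 30.0
[0.5261 0.1899 0.1078] [-1.1437 -0.0567 14.1038] [-0.0951  0.2279 -0.0484]
174 118 105  99  95 103 115 122 131 129 123 120 110  82  68  69  85  90  86  84  83  83  83  82  76
176  77  76  76  75  76  77  90 113 127 121 113 107 100  93  91  99  90  83  83  83  83  76  63  54
178  82  81  82  82  82  80  80  91  98 102 109 111 105  94  82  77  78  81  83  77  64  54  50  50
180  83  84  83  82  83  82  80  86  89  94 110 118 118 108  96  89  80  82  81  73  57  49  49  49
182  83  83  83  83  83  84  83  80  80  97 108 112 110  99  84  80  77  78  80  77  61  51  49  48
184  81  82  82  81  75  59  46  39  60  94 109 111 107  89  54  37  39  47  62  76  76  62  51  50
186  81  81  81  77  64  43  32  34  51  84  98 100  88  59  38  34  33  36  52  75  81  80  75  71
188  80  79  73  68  60  40  34  33  34  39  46  47  41  36  34  34  34  37  51  67  75  79  81  81
190  80  75  66  62  59  43  34  33  33  34  34  33  34  33  34  34  34  39  52  61  65  73  81  84
192  85  78  66  64  62  58  51  45  42  38  37  38  36  38  39  42  48  56  62  63  69  97 127 121
```

The cup is at its stop: 14 N, with its top edge about 3–4 rows lower than before. It has been held for about a second. Lifting and moving over the collar.

```bash
python3 -m pendant '[[0,[0,0,0],0],[0,[0,0,-0.8],0],[0,[0,0,-1.8],0],[0,[-0.1,0.3,-2.44],0],[0,[-0.7,2.0,-2.44],0],[0,[-1.3,3.9,-2.44],0],[0,[-1.9,5.7,-2.44],0],[0,[-2.37,7.2,-2.44],0],[0,[-2.37,7.2,-2.44],0],[0,[-2.37,7.2,-2.44],0]]'; python3 - <<'E'
from h import *
s=r.get_state();p=s["position"];print(p,s["tcp_rot"])
S=capture("side");T=capture("top")
M=np.array(S["T"])
for q in(p-[0,0,.0322],(.480,-.033,.104)):
    q=M[:3,:3].T@(q-M[:3,3]);print(q[:2]/q[2]*S["fx"]+[S["cx"],S["cy"]])
a=cv2.resize(S["pixels"][160:285,290:400,::-1],(528,600),interpolation=2);b=cv2.resize(T["pixels"][200:275,260:330,::-1],(264,283),interpolation=2)
cv2.imwrite("pics/s8.png",np.hstack([a,cv2.copyMakeBorder(b,0,317,0,0,0)]))
E
```

```text
time_s: 11.22
position: [0.4802, -0.0337, 0.1766]
tcp_rot: [-3.135, -0.199, 0.002]
wrist_force: [0.4, 0.0, -0.0]
gripper_width: 0.164
finger_force: 30.0
[ 0.4802 -0.0337  0.1766] [-3.1345 -0.1994  0.0017]
[332.9733 206.7796]
[332.5185 223.9197]
```

View pics/s8.png

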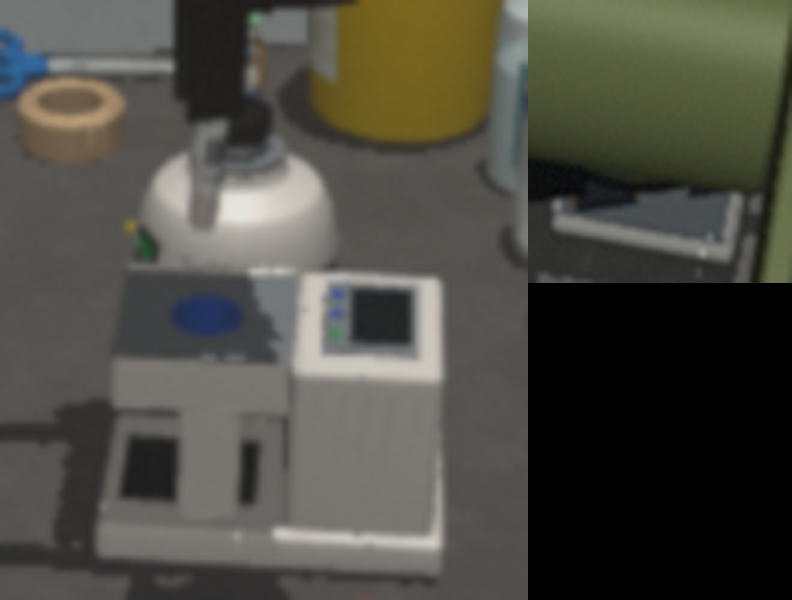

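The crop shows the tube hanging over the reader, top at (212,125) and bottom at (203,228). The collar ellipse is at (208,314). The tube looks tilted by a few degrees with its bottom towards -x, from the pressing. I'll measure that with numbers before lowering.

```bash
python3 - <<'E'
from h import *
s=r.get_state();p=s["position"]
S=capture("side");M=np.array(S["T"]);P=S["pixels"].astype(int)
for z in(.0322,.025,.0,-.008):
    q=M[:3,:3].T@(p-[0,0,z]-M[:3,3]);print(q[:2]/q[2]*S["fx"]+[S["cx"],S["cy"]])
for v in range(184,211): print(v,' '.join(f"{x:3d}" for x in P[v,322:346,0]),'|',' '.join(f"{x:3d}" for x in P[v,326:342,2]))
m=cv2.inRange(cv2.cvtColor(np.ascontiguousarray(S["pixels"]),cv2.COLOR_RGB2HSV),(105,110,30),(130,255,255))[215:238,318:350]
k=max(cv2.findContours(m,cv2.RETR_EXTERNAL,cv2.CHAIN_APPROX_NONE)[0],key=cv2.contourArea);print(cv2.boundingRect(k),cv2.fitEllipse(k))
E
```

```text
[333.1094 206.4876]
[333.1644 203.3265]
[333.3584 192.1682]
[333.4215 188.5366]
184  85  86  86  87  85  84  77  54  41  43  51  57  63  65  63  53  41  37  38  41  43  41  41  41 |  78  77  71  50  38  41  49  55  62  64  61  50  38  34  35  37
185  85  85  84  85  84  84  79  67  61  71  84  96 105 107  99  74  49  40  41  41  40  39  38  40 |  77  77  73  63  57  68  83  94 104 106  97  72  47  37  38  37
186  86  86  85  85  83  83  83  79  82  96 108 111 118 119 106  77  47  38  37  37  38  37  36  40 |  76  76  76  73  76  94 105 108 116 117 104  75  44  35  34  33
187  85  87  87  85  85  83  83  84  88 106 116 116 118 115  98  67  43  37  36  38  37  36  36  44 |  78  76  76  78  84 104 114 113 116 112  96  66  39  34  33  34
188  84  85  85  85  85  84  84  85  92 110 116 105 101  95  79  55  39  36  36  36  37  36  39  57 |  78  78  77  79  89 109 114 102  99  93  76  53  36  33  32  33
189  84  84  83  83  84  84  85  88  99 113 113  93  83  75  64  49  41  39  40  40  40  40  47  70 |  77  77  79  84  99 113 111  91  81  73  61  46  39  36  37  37
190  85  86  85  84  85 
[... 2878 characters left out ...]
190 189 187 184 180 | 137 142 143 140 130 123 123 126 142 160 170 174 176 178 179 177
208 117 129 135 140 144 148 152 153 151 146 149 156 163 170 174 176 179 180 179 179 177 175 174 172 | 133 137 140 142 141 138 140 145 152 158 161 163 166 167 167 166
209  99 120 130 135 140 144 148 151 152 153 156 160 163 165 168 170 172 172 173 171 170 168 168 166 | 130 133 137 140 142 142 145 148 152 154 156 158 159 159 160 159
210  72 104 123 131 136 139 143 146 149 152 154 156 158 160 162 164 165 167 166 165 163 163 162 161 | 127 129 133 136 138 141 142 145 147 149 150 152 153 155 154 153
(8, 7, 14, 8) ((14.665132522583008, 10.359076499938965), (7.168505668640137, 13.518349647521973), 92.15082550048828)
```

The tube is tilted about 3°: the arm gave way about 2.6 mm in +x under the press while the bottom stuck to the cup. That offset can be predicted. I'll press again with the tool shifted back in x, which rights the tube and stirs it again, and there is plenty of time left.

```bash
python3 -m pendant '[[0,[0.7,-2.0,0],0],[0,[1.3,-3.9,0],0],[0,[1.9,-5.8,0],0],[0,[2.47,-7.2,0],0],[0,[2.47,-7.2,0.4],0],[0,[2.47,-7.2,1.1],0],[0,[2.47,-7.2,1.6],0],[0,[2.47,-7.2,1.88],0],[0,[2.47,-7.2,1.88],0]]'; python3 - <<'E'
from h import *
s=r.get_state();print(s["position"],s["wrist_force"])
P=capture("side")["pixels"].astype(int)
for v in range(176,190): print(v,' '.join(f"{x:3d}" for x in P[v,328:352,0]))
E
```

```text
time_s: 12.5
position: [0.5261, 0.189, 0.1197]
tcp_rot: [3.135, 0.198, -0.003]
wrist_force: [-0.2, 0.6, -0.5]
gripper_width: 0.169
finger_force: 30.0
[0.5261 0.189  0.1197] [-0.1894  0.5761 -0.5326]
176  77  76  75  75  75  77  87 109 124 120 111 114 118 114 109 103  91  83  82  84  82  76  64  53
177  81  80  80  81  81  81  85 101 114 113 107 112 115 110 103  97  86  83  84  83  77  64  53  50
178  82  82  82  82  82  79  74  81  94 100 105 111 112 106  90  79  78  82  82  77  64  54  51  50
179  83  83  83  83  82  78  67  59  66  84 103 110 110 102  79  64  70  80  80  68  56  50  50  49
180  83  82  83  82  81  74  58  45  49  75 101 110 109  98  67  51  59  73  79  73  56  50  49  49
181  83  83  82  81  77  62  44  37  43  67  97 108 106  91  58  40  42  54  68  73  59  49  48  49
182  83  83  83  81  70  49  35  34  38  58  84  95  92  75  47  35  34  39  55  70  61  51  50  49
183  82  82  83  81  68  44  34  34  35  42  59  67  65  52  37  33  34  35  49  72  71  57  49  49
184  82  81  82  82  72  47  33  34  32  35  38  43  41  36  33  33  33  36  50  73  75  61  52  50
185  80  81  82  80  74  48  33  34  34  34  34  35  33  34  34  34  33  38  52  74  80  73  62  56
186  81  80  80  79  72  46  33  33  32  33  34  34  33  34  34  32  34  38  56  75  81  80  77  71
187  81  80  79  76  66  45  34  33  33  33  32  33  34  34  34  34  33  39  56  75  80  80  81  79
188  81  79  74  68  62  48  38  34  34  34  34  35  33  33  35  34  34  41  55  68  74  80  81  81
189  81  77  69  63  61  56  47  41  41  37  37  37  38  37  37  39  42  48  57  63  69  77  81  83
```

```bash
python3 -m pendant '[[0,[0,0,0.2],0],[0,[-0.03,0,0.36],0],[0,[-0.08,0,0.5],0],[0,[-0.14,0,0.52],0],[0,[-0.2,0,0.52],0],[0,[-0.2,0,0.52],0],[0,[-0.2,0,0.52],0]]'; python3 - <<'E'
from h import *
s=r.get_state();print(s["position"],s["wrist_force"])
P=capture("side")["pixels"].astype(int)
for v in range(164,192,2): print(v,' '.join(f"{x:3d}" for x in P[v,328:352,0]))
E
```

```text
time_s: 13.42
position: [0.524, 0.1897, 0.1083]
tcp_rot: [-3.134, -0.201, -0.013]
wrist_force: [3.1, -0.5, 6.8]
gripper_width: 0.168
finger_force: 30.0
[0.524  0.1897 0.1083] [ 3.0542 -0.517   6.7967]
164 109 109 109 109 109 100  72  54  39  31  31  31  30  32  32  30  33  59  98 109 110 110 109 109
166 110 109 108 108 108 108 107  97  57  33  32  33  31  33  34  33  35  59  99 109 111 111 110 109
168 109 109 109 108 108 108 108 101  79  70  74  85  93 102  95  78  75  87  98 101 101 102 102 103
170  82  82  85  89  90  89  90  92  97  99 106 113 109 105  97  94  94  86  79  77  76  76  77  79
172  98  97  93  90  92  93  93  91  90  97 107 104  82  70  68  83  90  87  83  83  82  83  83  83
174 117 105  99  96 102 114 121 128 125 119 114 100  77  67  69  86  90  86  82  83  83  83  82  76
176  77  75  76  76  76  78  87 109 125 119 111 108 100  94  93 104  92  84  83  84  83  77  63  53
178  82  82  82  83  82  79  75  81  95 102 108 111 105  96  82  77  79  82  82  77  64  53  50  50
180  83  83  83  83  83  81  76  74  75  87 105 117 118 110  95  85  81  81  82  73  56  50  49  49
182  82  82  83  83  84  84  83  77  76  92 106 111 112 102  84  79  77  79  80  76  61  51  49  48
184  81  82  82  81  75  59  44  37  48  77 102 110 110  97  62  39  39  47  62  76  76  62  52  50
186  81  81  80  77  65  44  32  33  39  60  87  96  92  75  48  34  34  37  52  74  81  80  76  71
188  81  78  74  68  59  41  33  33  34  36  40  46  43  36  34  33  33  37  50  68  80  81  81  81
190  80  75  66  62  57  42  33  33  34  34  32  33  32  34  33  34  34  40  52  60  65  74  82  84
```

```bash
python3 -m pendant '[[0,[0,0,0.12],0],[0,[-0.06,0,0.12],0],[0,[-0.12,0,0.12],0],[0,[-0.12,0,0.12],0],[0,[-0.12,0,0.12],0],[0,[-0.12,0,0.12],0]]'; python3 - <<'E'
from h import *
s=r.get_state();print(s["position"],s["wrist_force"])
P=capture("side")["pixels"].astype(int)
for v in range(168,192,2): print(v,' '.join(f"{x:3d}" for x in P[v,328:352,0]))
E
```

```text
time_s: 14.22
position: [0.5229, 0.1897, 0.1078]
tcp_rot: [-3.133, -0.201, -0.022]
wrist_force: [3.6, -0.8, 15.6]
gripper_width: 0.169
finger_force: 30.0
[0.5229 0.1897 0.1078] [ 3.6479 -0.7739 15.5866]
168 109 109 109 108 109 108 108 101  78  69  72  78  88  91  90  78  79  96 101 101 101 102 102 103
170  81  82  84  88  90  90  90  92  98 100 109 114 111 105  98  99  96  85  78  77  75  76  78  79
172  97  97  93  90  92  93  94  90  90 100 107  97  79  69  72  89  92  87  83  82  82  83  82  82
174 117 105  99  96 102 114 121 127 124 118 113  91  74  66  77  97  93  85  83  83  83  83  82  76
176  77  76  75  77  76  77  88 110 122 117 111 103  97  93  96 104  92  83  82  84  82  76  63  53
178  82  82  82  82  81  80  74  81  95 102 109 109 105  93  79  76  79  82  82  77  64  53  50  51
180  83  83  83  83  82  81  77  75  76  89 108 118 117 108  91  85  80  82  81  73  57  49  49  49
182  83  83  84  83  84  84  83  77  77  94 106 111 111 103  89  81  77  78  80  76  62  51  49  49
184  81  81  82  81  76  60  45  39  52  85 104 111 109  96  61  39  39  48  61  75  75  61  52  50
186  81  80  81  78  64  43  32  33  39  62  89  99  94  75  47  35  34  36  52  75  82  79  76  71
188  81  79  75  68  59  42  34  33  33  36  43  46  44  37  35  35  32  38  50  72  85  83  81  81
190  80  75  66  61  57  42  34  35  34  33  34  35  34  33  35  35  35  38  52  64  73  78  82  84
```

```bash
python3 -m pendant '[[0,[0,0,-0.7],0],[0,[0,0,-1.8],0],[0,[-0.1,0.3,-2.52],0],[0,[-0.7,2.0,-2.52],0],[0,[-1.3,3.9,-2.52],0],[0,[-1.9,5.7,-2.52],0],[0,[-2.15,7.2,-2.52],0],[0,[-2.15,7.2,-2.52],0],[0,[-2.15,7.2,-2.52],0]]'; python3 - <<'E'
from h import *
s=r.get_state();p=s["position"];print(p,s["tcp_rot"])
S=capture("side");P=S["pixels"].astype(int)
for v in range(184,210): print(v,' '.join(f"{x:3d}" for x in P[v,324:346,0]))
E
```

```text
time_s: 15.4
position: [0.4804, -0.0334, 0.1767]
tcp_rot: [-3.134, -0.2, 0.001]
wrist_force: [-0.7, -0.3, -0.6]
gripper_width: 0.165
finger_force: 30.0
[ 0.4804 -0.0334  0.1767] [-3.1344 -0.2     0.0013]
184  87  86  85  85  76  51  40  41  43  47  54  62  63  56  43  38  39  41  42  41  40  40
185  85  84  84  83  78  64  59  65  73  80  92 105 102  85  54  40  39  41  41  38  37  39
186  86  85  84  84  81  78  79  91 102 107 114 120 112  90  55  38  38  37  38  36  36  41
187  86  86  85  84  83  83  88 102 114 117 119 116 104  79  48  37  36  37  37  34  35  44
188  85  85  85  84  83  85  94 107 117 111 103  97  83  64  43  37  36  36  36  36  39  56
189  85  84  84  84  84  89 101 112 114  98  84  76  65  55  43  39  40  39  40  41  47  69
190  85  84  84  84  87  94 103 112 111  92  77  69  58  55  57  59  58  57  56  53  58  71
191  86  87  88  97 104 103 104 111 111  92  77  67  59  66  76  81  80  77  70  64  67  82
192  90  98 113 132 142 118  99 109 111  90  76  66  59  66  74  76  78  75  72  76  84 101
193 104 132 154 164 160 123  97 106 111  92  82  75  72  75  77  80 
[... 795 characters left out ...]
 116 116 115 131 185 222 228 229 229 229 229 227 223 221
203 161 172 184 191 196 186 134 112 116 116 114 133 189 223 228 229 229 229 229 227 224 221
204 152 160 170 179 187 178 133 113 115 115 114 137 196 224 228 229 229 229 229 227 224 221
205 147 154 159 165 173 167 132 113 114 115 115 145 204 223 225 226 226 226 224 223 220 214
206 143 149 153 158 163 160 138 120 116 117 122 150 192 207 210 211 212 210 209 206 203 197
207 140 144 149 153 156 157 151 137 130 131 142 163 181 187 190 192 193 190 190 187 184 181
208 135 140 144 149 153 156 156 153 149 151 159 168 174 176 178 180 180 179 177 175 174 172
209 130 135 140 143 148 151 154 155 156 158 161 165 167 169 171 173 172 172 170 169 168 167
```

The tilt is still about 3°, so the bottom mostly slid. I'll go back and use the cup's inner wall as a stop: bottom in the cup, a light press, then shift the tool in -x and watch the lateral force and the TCP.

```bash
python3 -m pendant '[[0,[0.7,-2.0,0],0],[0,[1.3,-3.9,0],0],[0,[1.9,-5.8,0],0],[0,[2.4,-7.2,0],0],[0,[2.4,-7.2,0.4],0],[0,[2.4,-7.2,1.1],0],[0,[2.4,-7.2,1.7],0],[0,[2.4,-7.2,2.05],0],[0,[2.3,-7.2,2.05],0],[0,[2.2,-7.2,2.05],0]]'
```

```text
time_s: 16.7
position: [0.5189, 0.1885, 0.1163]
tcp_rot: [-3.135, -0.199, -0.001]
wrist_force: [-0.9, 0.5, -0.2]
gripper_width: 0.166
finger_force: 30.0
```

```bash
python3 -m pendant '[[0,[-0.1,0,0],0],[0,[-0.2,0,0],0],[0,[-0.25,0,0],0],[0,[-0.25,0,0],0]]'; python3 - <<'E'
from h import *
s=r.get_state();print(s["position"],s["wrist_force"])
P=capture("side")["pixels"].astype(int)
for v in range(170,190,2): print(v,' '.join(f"{x:3d}" for x in P[v,328:352,0]))
E
```

```text
time_s: 17.2
position: [0.5122, 0.1881, 0.1166]
tcp_rot: [-3.135, -0.201, -0.004]
wrist_force: [4.2, 0.7, 1.6]
gripper_width: 0.168
finger_force: 30.0
[0.5122 0.1881 0.1166] [4.2207 0.6773 1.6336]
170  82  82  84  88  90  91  98  94  75  65  68  88 100 100  97 100  96  86  78  77  76  76  78  79
172  98  97  93  91  90  92  99  97  81  77  80  96 105 100  94  94  93  87  83  82  82  82  82  82
174 117 105  99  95 100 106 105 107 104 100  94 108 125 132 130 112  94  86  82  83  83  84  82  76
176  77  75  76  75  76  82 101 113 112 107 109 131 151 151 136 116  93  84  83  83  82  76  64  54
178  83  82  82  82  82  85 100 110 114 112 111 122 127 118  97  79  79  81  82  77  64  54  50  51
180  82  83  84  82  81  84 100 109 111 108  92  61  45  42  44  50  63  76  81  73  56  50  49  50
182  83  83  84  82  75  69  92 106 109 102  78  46  34  35  35  35  36  47  64  72  61  52  49  50
184  81  82  82  81  73  51  51  65  73  65  47  35  34  34  33  32  34  36  52  74  75  62  52  49
186  80  80  80  80  73  48  35  34  35  33  33  34  34  34  35  34  35  39  58  77  81  80  76  71
188  81  79  74  68  62  49  39  33  33  34  35  34  34  34  34  33  38  54  82  95  92  84  82  82
```

```bash
python3 -m pendant '[[0,[-0.1,0,0],0],[0,[-0.15,0,0],0],[0,[-0.15,0,0],0]]'; python3 - <<'E'
from h import *
P=capture("side")["pixels"].astype(int)
for v in (162,164,166,168,170,172,174,176,178,180,182): print(v,' '.join(f"{x:3d}" for x in P[v,326:348,0]))
E
```

```text
time_s: 17.62
position: [0.5067, 0.1873, 0.1157]
tcp_rot: [-3.135, -0.201, -0.0]
wrist_force: [4.2, 0.9, 1.3]
gripper_width: 0.167
finger_force: 30.0
162 100  73  55  38  31  30  31  32  30  30  31  33  56  96 113 114 108 109 109 109 109 110
164 109 108  98  60  35  32  32  32  33  36  37  42  62  98 111 113 111 109 110 108 109 109
166 109 109 106  99  96  94  91  85  89  99 102  96  89  99 107 109 106 100 106 109 110 109
168 109 109 109 109 109 108 105  98 105  99  94  84  83  95 102  99  91  85  89  99 101 101
170  81  82  81  82  85  89  91  99 102  79  66  65  81  99 103 101  96  99  96  86  79  77
172 101  99  99  97  93  90  95 102 104  81  73  74  90 105 107 100  94  94  93  87  84  82
174 139 134 117 105  98  95  97 101 108 106 106  96  99 121 129 132 129 111  95  86  83  83
176  79  79  77  76  76  76  79  92 107 109 107 102 115 147 155 150 136 116  93  83  83  84
178  82  82  82  83  82  82  83  90 104 112 115 111 110 122 126 118  97  80  79  82  83  77
180  83  83  82  83  83  83  83  86 101 110 111 104  83  57  46  46  51  63  72  78  81  74
182  82  82  84  83  83  83  78  75  94 108 109 102  76  45  35  35  35  37  40  49  65  73
```

```bash
python3 -m pendant '[[0,[0.1,0,0],0],[0,[0.1,0,-0.7],0],[0,[0,0,-1.5],0],[0,[-0.1,0.3,-2.05],0],[0,[-0.7,2.0,-2.05],0],[0,[-1.2,3.9,-2.05],0],[0,[-1.6,5.7,-2.05],0],[0,[-1.8,7.2,-2.05],0],[0,[-1.8,7.2,-2.05],0],[0,[-1.8,7.2,-2.05],0]]'; cat > tilt.py <<'E'
from h import *
s=r.get_state();p=s["position"];print(p,s["tcp_rot"])
S=capture("side");M=np.array(S["T"]);P=S["pixels"].astype(int)
for z in(.0322,.0,-.008):
    q=M[:3,:3].T@(p-[0,0,z]-M[:3,3]);print(q[:2]/q[2]*S["fx"]+[S["cx"],S["cy"]])
for v in range(180,210): print(v,' '.join(f"{x:3d}" for x in P[v,324:346,0]))
E
python3 tilt.py
```

```text
time_s: 18.92
position: [0.4799, -0.0336, 0.1765]
tcp_rot: [-3.134, -0.199, 0.003]
wrist_force: [-0.1, 0.5, -0.7]
gripper_width: 0.165
finger_force: 30.0
[ 0.4799 -0.0336  0.1765] [-3.1342 -0.1994  0.0032]
[332.8228 206.7998]
[333.0671 192.4793]
[333.1291 188.8473]
180  85  78  59  45  39  34  32  32  33  32  31  32  33  33  32  34  34  41  46  53  65  77
181  85  83  75  67  52  37  33  32  33  32  32  32  33  32  32  33  34  38  39  43  48  59
182  86  85  85  79  64  42  33  32  32  34  34  33  31  33  33  32  35  39  39  38  39  45
183  88  87  86  81  66  43  33  33  33  33  33  34  34  35  34  35  37  41  41  41  39  41
184  87  86  85  81  67  45  35  39  39  42  47  52  60  62  57  46  40  41  41  41  40  40
185  85  84  83  81  70  57  53  56  57  65  76  86 101 104  94  65  45  40  40  39  38  39
186  85  85  84  82  80  76  76  77  79  88 100 107 116 116 102  69  44  38  37  37  36  39
187  86  86  84  83  83  83  85  90  91  98 110 113 116 110  93  62  41  35  35  35  36  44
188  85  84  84  85  84  85  93 103 102 103 109 103  98  90  75  54  40  36  35  35  38  57
189  8
[... 1225 characters left out ...]
 193 136 111 115 116 113 134 191 223 228 228 227 224 220
203 160 173 183 192 198 202 206 208 195 140 113 115 116 114 135 192 224 228 229 227 225 221
204 152 160 170 179 187 195 201 205 194 142 114 114 115 115 140 198 225 229 228 227 224 221
205 147 154 159 166 173 180 187 192 186 144 116 114 116 118 151 208 224 225 225 223 220 213
206 143 149 153 157 163 167 172 177 175 150 126 119 121 132 165 201 211 210 209 207 203 197
207 139 144 149 153 157 160 164 167 168 160 145 136 138 154 175 189 192 191 189 187 184 181
208 135 140 144 149 152 155 158 161 164 165 162 159 162 168 176 180 180 179 177 175 174 172
209 130 135 140 144 147 150 154 157 159 162 163 165 167 169 171 173 173 171 169 168 167 166
```

The tube is now upright: its right edge runs from 338.9 at row 186 to 338.6 at row 203, which matches a true vertical. It sits about 6 mm to +x of the TCP axis. The collar is centred at column 332.6, so I'll shift -5.7 mm in x and lower to just above the mouth.

```bash
python3 -m pendant '[[0,[-0.19,-0.02,0],0],[0,[-0.19,-0.02,0.4],0],[0,[-0.19,-0.02,0.8],0],[0,[-0.19,-0.02,1.15],0],[0,[-0.19,-0.02,1.15],0],[0,[-0.19,-0.02,1.15],0]]'; python3 - <<'E'
from h import *
s=r.get_state();p=s["position"];print(p)
S=capture("side");P=S["pixels"].astype(int)
for v in range(204,234): print(v,' '.join(f"{x:3d}" for x in P[v,322:344,0]),'|',' '.join(f"{x:3d}" for x in P[v,324:342,2]))
E
```

```text
time_s: 19.73
position: [0.4752, -0.034, 0.1428]
tcp_rot: [3.135, 0.2, 0.0]
wrist_force: [0.5, -0.3, -0.5]
gripper_width: 0.166
finger_force: 30.0
[ 0.4752 -0.034   0.1428]
204 137 145 152 161 170 179 187 184 153 131 109  91  83  83 141 216 229 229 229 229 229 228 | 141 149 158 166 174 171 146 128 107  89  81  80 133 203 222 224 224 223
205 134 141 148 154 159 166 173 172 146 127 103  80  71  74 135 210 225 226 226 226 225 224 | 137 142 147 154 160 160 139 124 101  79  69  71 126 197 217 220 221 219
206 131 137 143 148 153 158 163 160 139 125 102  78  69  69 123 191 210 213 212 212 210 207 | 133 137 142 147 151 148 132 122 100  76  67  66 115 178 197 200 200 198
207 127 133 140 145 149 153 157 154 134 120 102  80  69  70 115 173 190 192 193 191 190 188 | 130 134 138 141 145 143 128 117 100  78  68  67 107 161 176 179 180 178
208 117 129 135 140 144 149 152 148 128 115 100  82  76  79 115 164 178 180 181 180 178 176 | 125 130 133 138 141 137 120 109  97  80  75  77 108 153 165 167 168 167
209  98 120 130 136 140 144 148 144 123 112 106  97  96  95 119 159 172 173 173 172 170 169 | 121
[... 3352 characters left out ...]
  89  87  84  81  78  73  69  68  66
230  63  64  64  63  63  63  62  61  59  58  59  57  58  58  60  60  63  64  64  63  64  64 |  66  66  66  67  68  69  71  72  74  74  74  72  71  69  67  67  66  66
231  64  64  63  63  63  64  63  64  64  63  64  63  63  63  64  63  63  64  64  64  64  64 |  66  66  66  67  66  67  67  67  67  67  67  67  68  67  66  66  66  66
232  63  64  63  63  64  63  64  64  63  63  63  64  63  64  64  63  64  63  64  64  64  64 |  66  66  66  66  66  66  66  65  66  66  66  67  66  66  67  66  67  67
233  68  70  65  63  67  75  76  68  65  64  64  64  65  64  64  64  64  64  64  64  64  65 |  68  65  69  78  79  70  67  67  66  66  68  66  66  66  67  67  66  67
```

The collar ellipse spans columns 325–340 and rows 222–229, with its centre near (332.4,225.3). The tube axis is at column 333.0, and its bottom would land at about row 225.1 at mouth level. I'll trim 1.5 mm in -x and 0.5 mm in -y, then lower.

```bash
python3 -m pendant '[[0,[-0.05,0.01,0],0],[0,[-0.05,0.01,0.05],0],[0,[-0.05,0.01,0.2],0],[0,[-0.05,0.01,0.4],0],[0,[-0.05,0.01,0.6],0],[0,[-0.05,0.01,0.7],0],[0,[-0.05,0.01,0.7],0]]'; python3 - <<'E'
from h import *
s=r.get_state();print(s["position"],s["wrist_force"],s["moment"])
S=capture("side");P=S["pixels"].astype(int)
for v in range(208,232): print(v,' '.join(f"{x:3d}" for x in P[v,322:344,0]),'|',' '.join(f"{x:3d}" for x in P[v,324:342,2]))
E
```

```text
time_s: 20.65
position: [0.4733, -0.0344, 0.1212]
tcp_rot: [-3.135, -0.2, 0.001]
wrist_force: [0.1, -0.8, -0.2]
gripper_width: 0.163
finger_force: 30.0
[ 0.4733 -0.0344  0.1212] [ 0.0746 -0.7663 -0.1748] [0.0398 0.037  0.036 ]
208 118 128 121  75  36  31  31  32  31  32  32  32  34  38  93 160 178 181 181 180 178 176 | 112  69  34  29  30  30  30  30  30  30  32  35  85 148 166 168 168 166
209  98 120 117  71  36  34  34  36  39  44  44  45  50  61 105 157 171 173 173 171 171 169 | 109  66  34  32  31  35  37  42  42  43  49  57  97 145 159 160 161 159
210  71 104 110  77  59  66  69  67  71  79  81  81  84 100 138 160 165 167 166 165 164 163 | 103  71  56  62  65  64  68  75  80  80  83  95 128 148 153 155 154 153
211  57  95 109 102 102 115 116 108 109 114 115 111 106 115 146 158 159 161 160 160 157 157 | 101  95  96 107 109 103 104 108 112 110 104 109 135 146 148 149 148 148
212  57  96 116 120 124 129 127 118 120 121 120 114 103 112 142 152 153 154 154 154 153 153 | 108 112 115 120 119 114 116 116 118 112 101 106 132 141 143 143 143 142
213  62 104 120 124 127 124 120 115 117 109
[... 2410 characters left out ...]
 100  95  89  86  85  85  81  71  66
228  63  63  63  62  56  46  41  45  55  65  71  71  61  47  38  38  43  51  59  63  65  65 |  65  67  71  77  82  85  89  93  96  95  93  90  88  86  82  76  69  66
229  63  63  62  63  62  58  54  50  48  46  50  48  46  45  47  50  56  60  63  63  63  64 |  65  67  67  69  74  76  82  84  89  89  87  83  81  78  73  69  67  66
230  63  64  64  63  64  63  61  60  59  58  58  58  58  58  60  61  63  63  63  64  65  64 |  67  66  67  66  68  69  70  73  73  74  74  72  71  69  68  67  66  66
231  64  63  63  64  63  64  63  63  64  63  63  63  63  63  63  64  64  64  64  64  63  64 |  66  67  66  66  66  66  67  67  67  68  67  67  66  67  66  66  66  67
```

The tube is inside the collar: it spans columns 329–335 (centre about 332.0) between ring edges at 325 and 340, with no contact force. I'll trim +0.7 mm in x and lower to depth.

```bash
python3 -m pendant '[[0,[0.02,0,0.15],0],[0,[0.02,0,0.35],0],[0,[0.02,0,0.55],0],[0,[0.02,0,0.75],0],[0,[0.02,0,0.9],0],[0,[0.02,0,0.97],0],[0,[0.02,0,0.97],0],[0,[0.02,0,0.97],0],[0,[0.02,0,0.97],0]]'; python3 - <<'E'
from h import *
s=r.get_state();print(s["position"],s["wrist_force"],s["dq"].round(3),s["finger_force"])
S=capture("side");P=S["pixels"].astype(int)
for v in range(214,231): print(v,' '.join(f"{x:3d}" for x in P[v,322:344,0]))
for v in range(242,262,2): print(v,' '.join(f"{x:3d}" for x in P[v,318:348,0]))
E
```

```text
time_s: 21.82
position: [0.4743, -0.0344, 0.0928]
tcp_rot: [3.135, 0.201, 0.001]
wrist_force: [-0.1, -0.7, 0.3]
gripper_width: 0.163
finger_force: 30.0
[ 0.4743 -0.0344  0.0928] [-0.09   -0.6759  0.3405] [-0.001  0.     0.002 -0.    -0.    -0.002] 29.999865889549255
214  60  41  33  32  31  31  29  31  31  30  30  31  30  31  44  88 132 143 144 144 143 144
215  93  57  34  33  30  29  31  31  31  31  31  31  30  33  44  84 122 133 134 137 147 153
216  81  50  34  32  29  30  31  31  30  31  31  31  31  31  43  77 111 120 121 137 172 185
217  63  46  36  34  30  30  31  29  32  31  30  31  30  31  38  60  81  87  88 105 138 150
218  61  53  46  38  32  30  31  31  31  30  31  32  30  31  36  52  63  67  67  82 111 120
219  64  60  56  45  33  31  31  30  30  29  30  30  30  31  38  52  62  64  65  78 107 115
220  63  63  60  46  34  31  30  31  31  31  31  31  31  31  37  52  60  63  64  76 101 113
221  63  63  60  46  34  32  30  31  32  33  35  37  42  39  39  50  59  63  65  72  93 111
222  63  63  60  48  35  31  31  38  49  58  64  70  72  62  44  44  52  60  63  73  96 111
223  
[... 1270 characters left out ...]
 119 121 121 121 121 122 121 122 122 122 120 115 103 100 101 103 105 106 106 106
252  33  33  34  34  33  33  35  37  52  88 114 121 120 121 121 121 121 121 121 121 120 108  72  54  53  64  88 103 106 105
254  30  31  32  32  31  31  31  32  51  89 114 121 121 121 121 121 121 121 121 121 120 106  62  34  35  51  85 103 105 106
256  31  31  32  30  30  32  31  33  51  88 115 121 121 121 121 121 121 120 121 121 120 104  61  34  34  58  95 106 106 106
258  30  30  30  32  32  30  32  32  53  92 115 121 121 121 121 121 122 121 121 121 119 102  60  34  36  62  96 106 107 105
260  30  31  31  31  30  31  31  33  61 104 119 121 121 121 121 121 121 121 121 121 116  92  53  33  38  65  98 106 107 106
```

Everything checks out: the tube is at columns 329.3–335.3 in a ring of 325–340, its bottom is at z ≈ 0.060 m, the arm is still, and there is no contact force. Handing in.

```bash
python3 -c "
from plant import r
print(r.finish_job())"
```

```text
the job is handed in; nothing more can be done
None
```

I handed the job in at about 22 s: the specimen tube was pressed on the mixer cup twice (about 1 s each), then held upright and still in the reader's collar, centred to about 2 mm, with its bottom about 10 mm below the beam. The red and purple tubes were still standing at my last look, after lifting the yellow one, and the oximeter was not touched.

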